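# Pack up the robot kit and sort out the empty canister

## Robot

A 7-joint arm with a two-finger parallel gripper is mounted at the origin on the work surface. World frame = base frame: x ahead of the robot, y to its left, z up, the work surface at z = 0. Lengths are in m, angles in rad, forces in N, time in s.
With the tool pointing down it reaches from about 0.425 to 0.875 m from the base axis. Payload 4.7 kg.
Tool frame: the origin (TCP) lies at the very end of the fingers, on their centre line; the grasp point (between the pads) lies 19 mm behind it; z points along the fingers, y is the direction in which the jaws open and shut (so a half turn about z gives the same grasp; the last joint's range is limited). The gripper opens to 87 mm and grips with 3 to 60 N. Pads are 19 mm wide; open, the fingers measure 117 mm over their backs; the gripper's body (75 mm by 190 mm) begins 51 mm behind the grasp point.
Start: joints at [-1.333, 0.321, -0.07, 1.45, 0.023, 1.371, -0.057], TCP at [0.144, 0.634, 0.223] pointing down, gripper open.
Joint ranges: [-2.86, 2.86], [-0.3, 2.09], [-1.38, 1.24], [0.06, 2.45], [-1.56, 4.7], [0.09, 2.05], [-2.69, 2.69]. Speed limits (rad/s): [2.57, 2.57, 3.14, 3.14, 3.14, 3.14, 3.14].

## Interface

Orientations are given as a rotation vector (axis times angle).
In Python, from bench import ctrl, get_image, camera_info gives the robot as it stands.
- The arm moves only by the tool carry_out, never from a script. Its argument "commands" is a list of rows, each an object of numbers: "tx", "ty", "tz": the shift along the tool's x, y, z in m; "rx", "ry", "rz": the turn, a rotation vector about the tool's x, y, z in rad; "jaw": the opening, from 0 (shut) to 1 (fully open). In form: [{"tx": .., "ty": .., "tz": .., "rx": .., "ry": .., "rz": .., "jaw": ..}, ...]. A call has 1 to 12 rows; each row is the pose to reach, as a shift and turn from the pose commanded when the call began, along the tool's axes at that moment; what a row does not reach only later rows make up. A row lasts 1/8 s, in which the tool goes at most 62.5 mm and 10.7 degrees, less where a joint would pass 70% of its speed; a pose out of reach is approached as far as the arm can. A call with a gripper value outside its range is refused whole. The fingers move at their own pace and stop on an object; "grip_force" is the grip in N (left out, the last holds). Time passes only in rows, so rows that repeat a pose let the fingers close. It gives the time, the measured TCP pose, the force and the opening at its end, in the units of the state.
- ctrl.get_state(): the state, without advancing time (a new reading comes with each control period).
- get_image(name): name is "scene" or "top"; returns the picture (400x640x3 uint8, red, green, blue); there is no depth.
- camera_info(name): a dict with "intrinsics" (3x3 intrinsics, pixels), "R" (3x3) and "t" (3): a world point X has camera coordinates R X + t. Camera axes: x right, y down, z forward; pixel columns grow to the right and rows downward; lengths in m; the calibration is good to about 2 mm. A picture is of the moment at which its call begins. camera_info takes no time and is no camera call.
- ctrl.close_job(): hands the job in, once; it reports no verdict.
The state is a dict: "time": time; "joint_positions": joint angles; "qd": joint speeds; "joint_torque": joint torques, N m; "position": TCP position; "tool_rot": TCP orientation; "ft_force": force on the tool from outside, world axes, zero at the start; "torque": the same for the moment, N m; "grip_width": opening from 0.0 (shut) to 1.0 (fully open).
Only numpy, scipy, OpenCV 4.12 (cv2) and the standard library are available. Lean on these libraries where they do the work, as an engineer would, in place of code of your own. Each camera call takes 0.05 s, during which the arm holds its last target.

## Task

Pack up the robot kit: set the black wheel with the red hub down in the black bin, the red toothed gear in the red bin, and whichever of the two sealed canisters is full (heft them, the lids tell nothing) in the white bin; the empty canister goes in the blue refill tray. Set everything down gently, flat on the bin floor and the same way up as it is now, and let go of it. The smooth red pulley and the roll of black tape are not part of the kit: leave them where they lie.

Things in the scene. Friction and masses are not known exactly. Their poses are not given: they have to be found in the camera images.
- wheel: black treaded rubber wheel with a red hub disc, lying flat, 60 mm across and 26 mm thick, with a bright steel stub axle 14 mm across standing up from its middle from 26 to 60 mm height; 50 to 100 g; origin at the centre of its underside, z up along the axle
- gear: red toothed gear (12 teeth) lying flat, 60 mm across and 14 mm thick, with a black shaft 16 mm across standing up from its middle from 14 to 50 mm height; 35 to 70 g; origin at the centre of its underside, z up along the shaft
- can_yellow: sealed round canister, white with a yellow lid, 51 mm across and 80 mm tall, standing; origin at the centre of its underside, z up. One of the two canisters is full of screws (about 360 to 480 g), the other is empty (about 55 to 105 g); the lid's colour does not say which, only the weight when lifted does
- can_green: sealed round canister, white with a green lid, 51 mm across and 80 mm tall, standing; origin at the centre of its underside, z up. One of the two canisters is full of screws (about 360 to 480 g), the other is empty (about 55 to 105 g); the lid's colour does not say which, only the weight when lifted does
- pulley: look-alike, to be left alone: smooth round red pulley with a groove and no teeth, lying flat, 60 mm across and 14 mm thick, with a white shaft 16 mm across up to 50 mm height; origin at the centre of its underside
- tape_roll: look-alike, to be left alone: roll of black tape, a plain ring lying flat, 60 mm outside, 38 mm hole, 24 mm high, no axle and no red hub; origin at the centre of its underside
- bin_black: the black bin, one of three open bins side by side in the grey kit tray (fixed; their order and the tray's side of the table vary): 90 mm along its x, 110 mm along its y, 30 mm high outside, walls and floor 3 mm thick; origin at the centre of its underside, which is 5 mm above the table, so the inner floor is 8 mm and the rim 35 mm above the table. The wheel goes here
- bin_red: the red bin, one of three open bins side by side in the grey kit tray (fixed; their order and the tray's side of the table vary): 90 mm along its x, 110 mm along its y, 30 mm high outside, walls and floor 3 mm thick; origin at the centre of its underside, which is 5 mm above the table, so the inner floor is 8 mm and the rim 35 mm above the table. The gear goes here
- bin_white: the white bin, one of three open bins side by side in the grey kit tray (fixed; their order and the tray's side of the table vary): 90 mm along its x, 110 mm along its y, 30 mm high outside, walls and floor 3 mm thick; origin at the centre of its underside, which is 5 mm above the table, so the inner floor is 8 mm and the rim 35 mm above the table. The full canister goes here
- refill_tray: blue square open tray by itself on the other side of the table from the kit tray, fixed, 120 x 120 mm outside, 32 mm high, walls and floor 4 mm thick; origin at the centre of its underside on the table. The empty canister goes here
There are look-alikes about, which are no part of the job. Leave any purple look-alike of the can_green alone.

How it is judged:
By the outcome, as a careful person would: the job done as asked, in the order asked, and still so for the second after the job is handed in, with the robot touching nothing.
It also fails if it takes over 120 s, if anything falls off the work surface, if the arm or the gripper's body presses on something with over 40 N, if the wrist force passes 120 N, or if a joint passes its speed limit or range.

## Working session

There is one attempt and no reset: what is moved stays moved. The work goes in short steps, Python scripts to look and compute and a tool call to move; the robot and the scene stay as the last step left them, time stands still between calls to the robot, and variables do not carry over. Pictures are saved under pics/ and viewed, and the job is handed in when it is done.

Besides the shell and the picture viewer there is one more tool, called after ">>>" as name(argument=value, ...), one argument or row to a line, values as JSON. carry_out: Moves the arm, as the interface text tells. Its arguments: {"type":"object","properties":{"commands":{"type":"array"},"grip_force":{"type":"number"}},"required":["commands"]}

```bash
mkdir -p pics; ls
python3 - <<'E'
from bench import ctrl,get_image,camera_info
import cv2
print(ctrl.get_state())
for n in("scene","top"):
    i=get_image(n);cv2.imwrite(f"pics/{n}0.png",i[:,:,::-1]);print(n,camera_info(n))
E
```

```text
pics
{'time': 0.0, 'joint_positions': array([-1.3329202 ,  0.32180551, -0.07002421,  1.45172184,  0.0226221 ,
        1.37081538, -0.05690222]), 'qd': array([ 0.00044688, -0.00061296,  0.00075581, -0.0007494 , -0.00063471,
        0.00100331,  0.00099451]), 'joint_torque': array([-1.03309515e-05, -4.91314960e+01, -4.04216917e-01, -3.12512612e+01,
       -6.39030640e-02,  4.41066083e-02,  2.10506696e-04]), 'position': array([0.14420901, 0.63320429, 0.22144892]), 'tool_rot': array([-3.50801931e-01, -3.12186660e+00,  3.08367916e-03]), 'ft_force': array([-0.18791878, -0.802224  ,  0.42067163]), 'torque': array([ 0.02222579, -0.02655979,  0.00453959]), 'grip_width': 1.0007271272215972}
scene {'intrinsics': array([[401.87336141,   0.        , 322.58982875],
       [  0.        , 401.87336141, 205.23098264],
       [  0.        ,   0.        ,   1.        ]]), 'R': array([[ 0.21637916,  0.97626122,  0.00969963],
       [ 0.54267927, -0.1120091 , -0.83243809],
       [-0.81159058,  0.18538604, -0.55403317]]), 't': array([-0.1112972 , -0.23918286,  1.31699745])}
top {'intrinsics': array([[415.48126441,   0.        , 320.60510492],
       [  0.        , 415.48126441, 201.67475386],
       [  0.        ,   0.        ,   1.        ]]), 'R': array([[-0.01691244, -0.99977354, -0.01291621],
       [-0.99138708,  0.01844565, -0.12965888],
       [ 0.12986777,  0.01061212, -0.99147453]]), 't': array([0.01646175, 0.51548272, 1.02876288])}
```

View pics/scene0.png

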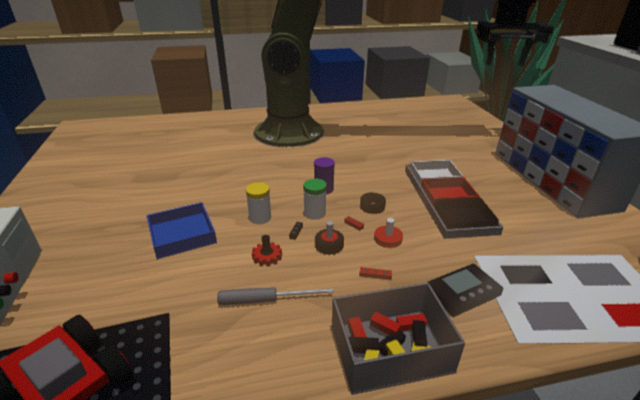

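View pics/top0.png

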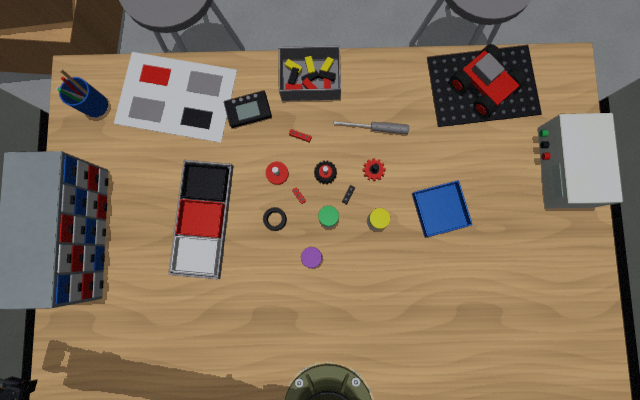

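The scene view and the top view show the same layout. In the top view:

| Item | Pixel position |
|---|---|
| Wheel | (325,172) |
| Gear | (374,169) |
| Pulley | (277,172) |
| Tape | (274,219) |
| Green canister | (328,215) |
| Yellow canister | (380,218) |
| Purple look-alike | (311,257) |
| Black / red / white bins | (206,182) / (200,218) / (196,255) |
| Blue tray | (442,208) |

Next I'll measure positions.

```bash
cat > h.py <<'E'
import numpy as np,cv2
from bench import ctrl,get_image,camera_info
def px2w(n,uv,z):
    c=camera_info(n);R=np.array(c["R"]);t=np.array(c["t"]);K=np.array(c["intrinsics"])
    o=-R.T@t;d=R.T@np.linalg.solve(K,[uv[0],uv[1],1.]);return o+d*(z-o[2])/d[2]
def w2px(n,X):
    c=camera_info(n);p=np.array(c["intrinsics"])@(np.array(c["R"])@X+c["t"]);return p[:2]/p[2]
def blobs(img,lo,hi,roi,amin=15):
    h=cv2.cvtColor(img,cv2.COLOR_RGB2HSV);x0,y0,x1,y1=roi
    m=cv2.inRange(h,np.array(lo),np.array(hi));k=np.zeros_like(m);k[y0:y1,x0:x1]=m[y0:y1,x0:x1]
    cs,_=cv2.findContours(k,cv2.RETR_EXTERNAL,cv2.CHAIN_APPROX_NONE)
    return [(cv2.contourArea(c),c) for c in sorted(cs,key=cv2.contourArea,reverse=True) if cv2.contourArea(c)>amin]
E
python3 - <<'E'
from h import *
im=get_image("top");sc=get_image("scene")
def cen(c):
    M=cv2.moments(c);return np.array([M['m10']/M['m00'],M['m01']/M['m00']])
def rep(name,cam,img,lo,hi,roi,z):
    for a,c in blobs(img,lo,hi,roi)[:2]:
        (e,r)=cv2.minEnclosingCircle(c);p=cen(c)
        w=px2w(cam,p,z);w2=px2w(cam,np.array(e),z)
        q=px2w(cam,np.array(e)+[r,0],z)
        print(name,cam,int(a),p.round(1),w.round(4)[:2],"circ",w2.round(4)[:2],"diam",round(2*np.linalg.norm(q-w2),4))
rep("green","top",im,(45,80,40),(85,255,255),(305,195,350,235),.08)
rep("yellow","top",im,(20,150,120),(35,255,255),(365,200,395,235),.08)
rep("green","scene",sc,(45,80,40),(85,255,255),(300,175,330,200),.08)
rep("yellow","scene",sc,(20,150,120),(35,255,255),(240,175,280,200),.08)
# bins / tray
rep("wbin","top",im,(0,0,150),(180,60,255),(170,225,235,280),.008)
rep("rbin","top",im,(0,150,80),(10,255,255),(170,190,235,245),.008)
rep("bbin","top",im,(0,0,0),(180,255,45),(175,155,235,205),.008)
for nm,lo,hi,roi,z in[("blue",(105,120,40),(130,255,255),(400,170,480,245),.032),("red",(0,150,80),(10,255,255),(170,190,235,245),.01),("white",(0,0,150),(180,60,255),(170,225,235,280),.01)]:
    c=blobs(im,lo,hi,roi)[0][1];b=cv2.boxPoints(cv2.minAreaRect(c));w=np.array([px2w("top",p,z)[:2] for p in b])
    print(nm,b.round(1).tolist(),w.round(4).tolist(),w.mean(0).round(4),"sides",np.linalg.norm(np.diff(w,axis=0),axis=1).round(3),"ang",np.degrees(np.arctan2(*(w[1]-w[0])[::-1])).round(1))
t=cv2.resize(im[140:290,160:400],(0,0),fx=3.3,fy=3.3,interpolation=cv2.INTER_CUBIC);cv2.imwrite("pics/ta.png",t[:,:,::-1])
t=cv2.resize(sc[150:275,230:420],(0,0),fx=4.2,fy=4.2,interpolation=cv2.INTER_CUBIC);cv2.imwrite("pics/sa.png",t[:,:,::-1])
E
```

```text
green top 311 [328.1 215.7] [ 0.4749 -0.0108] circ [ 0.4751 -0.0108] diam 0.0508
yellow top 307 [379.6 217.8] [ 0.4674 -0.1357] circ [ 0.4668 -0.1355] diam 0.0507
green scene 222 [314.7 184.8] [ 0.4787 -0.0107] circ [ 0.4796 -0.0103] diam 0.0488
yellow scene 210 [256.9 188.1] [ 0.4674 -0.1357] circ [ 0.4712 -0.1349] diam 0.0499
wbin top 1217 [196.3 255.3] [0.3852 0.3313] circ [0.3861 0.336 ] diam 0.1391
rbin top 1302 [200.9 217.8] [0.4823 0.3213] circ [0.4832 0.3251] diam 0.1391
bbin top 1508 [204.7 181.9] [0.5776 0.3133] circ [0.5759 0.3151] diam 0.1471
blue [[411.79998779296875, 192.3000030517578], [459.70001220703125, 179.3000030517578], [471.8999938964844, 224.39999389648438], [424.0, 237.3000030517578]] [[0.5358, -0.2267], [0.5671, -0.3509], [0.4508, -0.3746], [0.4202, -0.2522]] [ 0.4935 -0.3011] sides [0.128 0.119 0.126] ang -75.9
red [[177.0, 233.5], [180.1999969482422, 198.10000610351562], [222.39999389648438, 201.89999389648438], [219.1999969482422, 237.3000030517578]] [[0.4424, 0.3825], [0.5351, 0.3766], [0.5229, 0.2652], [0.4305, 0.2722]] [0.4827 0.3241] sides [0.093 0.112 0.093] ang -3.6
white [[173.0, 271.0], [176.1999969482422, 235.3000030517578], [216.89999389648438, 239.0], [213.6999969482422, 274.70001220703125]] [[0.3462, 0.39], [0.4377, 0.3842], [0.4262, 0.278], [0.3351, 0.285]] [0.3863 0.3343] sides [0.092 0.107 0.091] ang -3.6
```

View pics/ta.png

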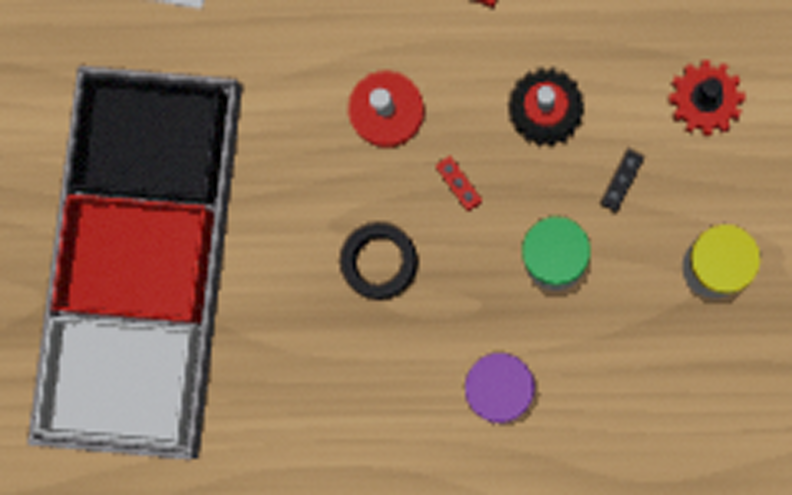

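View pics/sa.png

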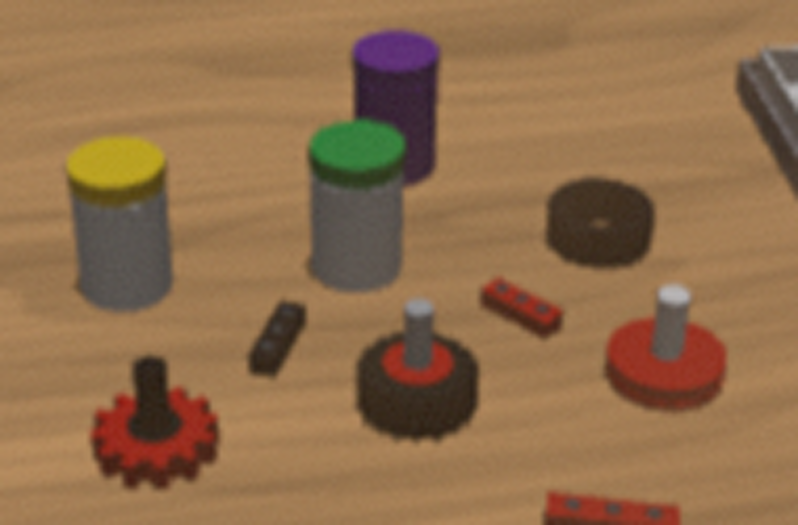

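In the zooms, the wheel's axle tip is at about (325,169) in the top view. The gear's shaft tip is at about (374.5,168). The bins run black, red, white from far to near. Next I'll refine the wheel, gear and bin positions.

Run:
```python
from h import *
im=get_image("top");sc=get_image("scene")
def circ(nm,cam,img,lo,hi,roi,z,n=1):
    for a,c in blobs(img,lo,hi,roi,4)[:n]:
        e,r=cv2.minEnclosingCircle(c);M=cv2.moments(c);p=[M['m10']/M['m00'],M['m01']/M['m00']]
        print(nm,cam,int(a),np.round(p,1),"cen",px2w(cam,p,z)[:2].round(4),"circ",px2w(cam,e,z)[:2].round(4),round(2*np.linalg.norm(px2w(cam,np.add(e,[r,0]),z)-px2w(cam,e,z)),4))
R=((0,150,60),(10,255,255))
circ("gear z14","top",im,*R,(355,150,390,185),.014)
circ("gearshaft tip?","top",im,(0,0,0),(180,255,60),(362,157,386,180),.045)
circ("wheel tyre z26","top",im,(0,0,0),(180,255,70),(308,155,342,190),.022)
circ("hub z26","top",im,*R,(308,155,342,190),.026)
circ("axle","top",im,(0,0,120),(180,60,255),(315,160,335,182),.055)
circ("hub","scene",sc,*R,(312,222,348,255),.026)
circ("gear","scene",sc,*R,(248,230,288,268),.01)
circ("pulley","top",im,*R,(262,158,292,188),.014)
circ("tape","top",im,(0,0,0),(180,255,70),(258,203,292,235),.024)
circ("purple","top",im,(125,60,40),(160,255,255),(295,240,330,275),.08)
circ("bricks","top",im,*R,(290,185,310,206),.01);circ("brickb","top",im,(0,0,0),(180,255,80),(340,183,358,206),.01)
for nm,tip in(("wheel60",(418,305)),("gear50",(149,361))):
    print(nm,px2w("scene",np.array(tip)/4.2+[230,150],float(nm[-2:])/1000)[:2].round(4))
for nm,tip in(("wheel60",(545,92)),("gear50",(708,88))):
    print(nm,px2w("top",np.array(tip)/3.3+[160,140],float(nm[-2:])/1000)[:2].round(4))
for nm,lo,hi,roi in[("red",*R,(170,190,235,245)),("white",(0,0,150),(180,60,255),(170,225,235,280)),("tray",(0,0,60),(180,255,255),(0,0,1,1))]:
    B=blobs(im,lo,hi,roi)
    if not B:continue
    b=cv2.boxPoints(cv2.minAreaRect(B[0][1]));w=np.array([px2w("top",p,.035)[:2] for p in b]);print(nm,w.round(4).tolist(),w.mean(0).round(4),np.linalg.norm(np.diff(w,axis=0),axis=1).round(3))
# kit tray outline corners (zoom pixels)
w=np.array([px2w("top",np.array(p)/3.3+[160,140],.035)[:2] for p in((82,68),(240,80),(200,457),(32,440))])
print("kit tray",w.round(4).tolist(),w.mean(0).round(4),np.linalg.norm(np.diff(w,axis=0),axis=1).round(3))
c=blobs(sc,(105,120,30),(130,255,255),(140,200,220,260))[0][1];b=cv2.approxPolyDP(c,6,True)[:,0];print(b.tolist(),[px2w("scene",p,.032)[:2].round(3).tolist() for p in b])
t=cv2.resize(im[170:245,400:485],(0,0),fx=7,fy=7,interpolation=cv2.INTER_CUBIC);cv2.imwrite("pics/tb.png",t[:,:,::-1])
```

```text
gear z14 top 317 [373.6 169.2] cen [ 0.6016 -0.1332] circ [ 0.6015 -0.1334] 0.0607
gearshaft tip? top 53 [374.3 168.6] cen [ 0.5967 -0.1312] circ [ 0.597  -0.1318] 0.0242
wheel tyre z26 top 359 [325.1 172.1] cen [ 0.5948 -0.0057] circ [ 0.5949 -0.0063] 0.0595
hub z26 top 127 [325.  170.9] cen [ 0.5972 -0.0055] circ [ 0.5972 -0.0058] 0.0359
axle top 14 [324.9 168.2] cen [ 0.5982 -0.0052] circ [ 0.5977 -0.0055] 0.013
hub scene 86 [329.1 236.8] cen [ 0.5979 -0.0053] circ [ 0.5951 -0.0048] 0.0336
gear scene 381 [266.5 254.4] cen [ 0.6073 -0.1342] circ [ 0.5996 -0.1341] 0.0603
pulley top 387 [276.6 172.7] cen [0.5974 0.122 ] circ [0.5975 0.1218] 0.0614
tape top 384 [274.5 218.9] cen [0.4746 0.1266] circ [0.4747 0.1267] 0.0596
purple top 316 [310.9 257.1] cen [0.3758 0.0323] circ [0.376  0.0322] 0.0502
bricks top 81 [298.6 195.4] cen [0.5365 0.0649] circ [0.5375 0.0639] 0.0451
brickb top 84 [348.2 194.4] cen [ 0.5366 -0.065 ] circ [ 0.535  -0.0671] 0.0496
wheel60 [ 0.5956 -0.0045]
gear50 [ 0.5997 -0.1327]
wheel60 [ 0.5979 -0.0059]
gear50 [ 0.6007 -0.1314]
red [[0.4407, 0.3771], [0.5313, 0.3721], [0.5193, 0.2545], [0.4291, 0.2608]] [0.4801 0.3161] [0.091 0.118 0.09 ]
white [[0.3475, 0.3861], [0.4368, 0.3805], [0.4251, 0.2715], [0.3361, 0.2782]] [0.3864 0.3291] [0.09  0.11  0.089]
kit tray [[0.6297, 0.3582], [0.6176, 0.2334], [0.3264, 0.2607], [0.3413, 0.389]] [0.4787 0.3103] [0.125 0.292 0.129]
[[202, 204], [211, 230], [202, 213], [153, 225], [148, 215], [154, 246], [212, 232]] [[0.431, -0.259], [0.534, -0.238], [0.468, -0.258], [0.492, -0.356], [0.452, -0.371], [0.564, -0.345], [0.541, -0.236]]
```

View pics/tb.png

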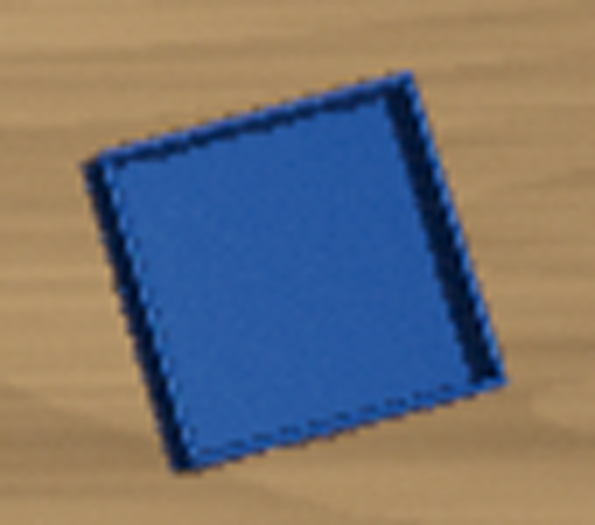

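```bash
cat > go.py <<'E'
import sys
from h import *
from scipy.spatial.transform import Rotation as Ro
s=ctrl.get_state();R=Ro.from_rotvec(s["tool_rot"]);p=s["position"]
tgt=np.array([float(a) for a in sys.argv[1:4]])
Rt=Ro.from_matrix(np.array([[-1,0,0],[0,1,0],[0,0,-1.]]))
print("t",s["time"].__round__(2),"pos",p.round(4),"F",np.round(s["ft_force"],2),"grip",round(s["grip_width"],3))
print("shift",R.inv().apply(tgt-p).round(4),"turn",(R.inv()*Rt).as_rotvec().round(4))
E
python3 go.py .5955 -.0055 .16; python3 -c "
from h import *
print(px2w('top',[443.1,208.6],.032))"
```

```text
t 0.3 pos [0.1443 0.6336 0.2222] F [-0.29  0.24 -0.09] grip 1.003
shift [-0.5818 -0.523   0.0626] turn [-0.0007  0.     -0.2238]
[ 0.4923324  -0.30419845  0.032     ]
```

>>> carry_out(
  commands=[
    {"tx": -0.582, "ty": -0.523, "tz": 0.062, "rz": -0.224, "jaw": 1},
    {"tx": -0.582, "ty": -0.523, "tz": 0.062, "rz": -0.224, "jaw": 1},
    {"tx": -0.582, "ty": -0.523, "tz": 0.062, "rz": -0.224, "jaw": 1},
    {"tx": -0.582, "ty": -0.523, "tz": 0.062, "rz": -0.224, "jaw": 1},
    {"tx": -0.582, "ty": -0.523, "tz": 0.062, "rz": -0.224, "jaw": 1},
    {"tx": -0.582, "ty": -0.523, "tz": 0.062, "rz": -0.224, "jaw": 1},
    {"tx": -0.582, "ty": -0.523, "tz": 0.062, "rz": -0.224, "jaw": 1},
    {"tx": -0.582, "ty": -0.523, "tz": 0.062, "rz": -0.224, "jaw": 1},
    {"tx": -0.582, "ty": -0.523, "tz": 0.062, "rz": -0.224, "jaw": 0.6},
    {"tx": -0.582, "ty": -0.523, "tz": 0.062, "rz": -0.224, "jaw": 0.6},
    {"tx": -0.582, "ty": -0.523, "tz": 0.062, "rz": -0.224, "jaw": 0.6},
    {"tx": -0.582, "ty": -0.523, "tz": 0.062, "rz": -0.224, "jaw": 0.6},
  ],
  grip_force=15,
)

```text
invalid input
```

```bash
python3 go.py .5965 -.0055 .03
```

```text
t 0.3 pos [0.1443 0.6336 0.2222] F [-0.29  0.24 -0.09] grip 1.003
shift [-0.5828 -0.5226  0.1926] turn [-0.0007  0.     -0.2238]
```

>>> carry_out(
  commands=[
    {"tx": -0.582, "ty": -0.523, "tz": 0.062, "rx": 0, "ry": 0, "rz": -0.224, "jaw": 1},
    {"tx": -0.582, "ty": -0.523, "tz": 0.062, "rx": 0, "ry": 0, "rz": -0.224, "jaw": 1},
    {"tx": -0.582, "ty": -0.523, "tz": 0.062, "rx": 0, "ry": 0, "rz": -0.224, "jaw": 1},
    {"tx": -0.582, "ty": -0.523, "tz": 0.062, "rx": 0, "ry": 0, "rz": -0.224, "jaw": 1},
    {"tx": -0.582, "ty": -0.523, "tz": 0.062, "rx": 0, "ry": 0, "rz": -0.224, "jaw": 1},
    {"tx": -0.582, "ty": -0.523, "tz": 0.062, "rx": 0, "ry": 0, "rz": -0.224, "jaw": 1},
    {"tx": -0.582, "ty": -0.523, "tz": 0.062, "rx": 0, "ry": 0, "rz": -0.224, "jaw": 1},
    {"tx": -0.582, "ty": -0.523, "tz": 0.062, "rx": 0, "ry": 0, "rz": -0.224, "jaw": 1},
  ],
  grip_force=15,
)

```text
time: 1.3
position: [0.4328, 0.225, 0.1833]
tool_rot: [-0.001, 3.141, 0.002]
ft_force: [0.3, 0.5, -0.2]
grip_width: 0.996
```

```bash
python3 go.py .5965 -.0055 .16
```

```text
t 1.3 pos [0.4328 0.225  0.1833] F [ 0.3   0.47 -0.2 ] grip 0.996
shift [-0.1635 -0.2306  0.0233] turn [0.001  0.001  0.0004]
```

>>> carry_out(
  commands=[
    {"tx": -0.163, "ty": -0.231, "tz": 0.023, "rx": 0, "ry": 0, "rz": 0, "jaw": 0.6},
    {"tx": -0.163, "ty": -0.231, "tz": 0.023, "rx": 0, "ry": 0, "rz": 0, "jaw": 0.6},
    {"tx": -0.163, "ty": -0.231, "tz": 0.023, "rx": 0, "ry": 0, "rz": 0, "jaw": 0.6},
    {"tx": -0.163, "ty": -0.231, "tz": 0.023, "rx": 0, "ry": 0, "rz": 0, "jaw": 0.6},
    {"tx": -0.163, "ty": -0.231, "tz": 0.023, "rx": 0, "ry": 0, "rz": 0, "jaw": 0.6},
    {"tx": -0.163, "ty": -0.231, "tz": 0.053, "rx": 0, "ry": 0, "rz": 0, "jaw": 0.6},
    {"tx": -0.163, "ty": -0.231, "tz": 0.053, "rx": 0, "ry": 0, "rz": 0, "jaw": 0.6},
    {"tx": -0.163, "ty": -0.231, "tz": 0.053, "rx": 0, "ry": 0, "rz": 0, "jaw": 0.6},
  ],
)

```text
time: 2.3
position: [0.5951, -0.0036, 0.1308]
tool_rot: [-0.002, 3.141, 0.001]
ft_force: [0.1, -0.7, -0.5]
grip_width: 0.6
```

```bash
python3 go.py .5965 -.0055 .031;python3 - <<'E'
from h import *
a=get_image("scene")[120:270,240:430];b=get_image("top")[120:270,260:420]
cv2.imwrite("pics/w1.png",np.hstack([cv2.resize(x,(400,400*x.shape[0]//x.shape[1])) [:300] for x in(a,b)])[:,:,::-1])
E
```

```text
t 2.3 pos [ 0.5951 -0.0036  0.1308] F [ 0.05 -0.71 -0.49] grip 0.6
shift [-0.0013 -0.002   0.0998] turn [0.0004 0.0006 0.0013]
```

View pics/w1.png

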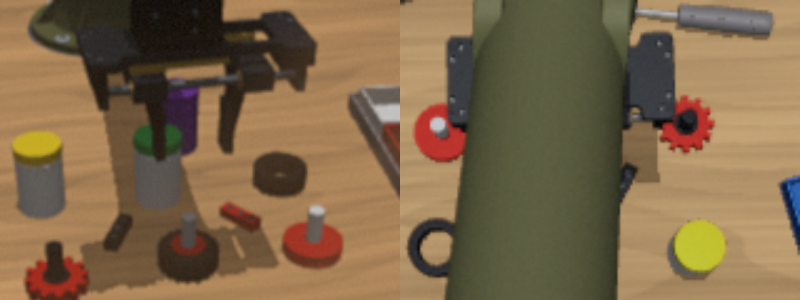

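The gripper hangs above the wheel with the jaws along y, and nothing is in the way. Descending.

>>> carry_out(
  commands=[
    {"tx": -0.001, "ty": -0.002, "tz": 0.05, "rx": 0, "ry": 0, "rz": 0, "jaw": 0.6},
    {"tx": -0.001, "ty": -0.002, "tz": 0.08, "rx": 0, "ry": 0, "rz": 0, "jaw": 0.6},
    {"tx": -0.001, "ty": -0.002, "tz": 0.1, "rx": 0, "ry": 0, "rz": 0, "jaw": 0.6},
    {"tx": -0.001, "ty": -0.002, "tz": 0.1, "rx": 0, "ry": 0, "rz": 0, "jaw": 0.4},
    {"tx": -0.001, "ty": -0.002, "tz": 0.1, "rx": 0, "ry": 0, "rz": 0, "jaw": 0.1},
    {"tx": -0.001, "ty": -0.002, "tz": 0.1, "rx": 0, "ry": 0, "rz": 0, "jaw": 0},
    {"tx": -0.001, "ty": -0.002, "tz": 0.1, "rx": 0, "ry": 0, "rz": 0, "jaw": 0},
    {"tx": -0.001, "ty": -0.002, "tz": 0.1, "rx": 0, "ry": 0, "rz": 0, "jaw": 0},
    {"tx": -0.001, "ty": -0.002, "tz": 0.1, "rx": 0, "ry": 0, "rz": 0, "jaw": 0},
    {"tx": -0.001, "ty": -0.002, "tz": 0.1, "rx": 0, "ry": 0, "rz": 0, "jaw": 0},
  ],
  grip_force=20,
)

```text
time: 3.65
position: [0.5963, -0.0062, 0.0307]
tool_rot: [-0.0, 3.141, 0.0]
ft_force: [-1.6, 0.3, 4.9]
grip_width: 0.154
```

```bash
python3 go.py .5735 .31 .11
```

```text
t 3.65 pos [ 0.5963 -0.0062  0.0307] F [-1.56  0.25  4.86] grip 0.154
shift [ 0.0227  0.3162 -0.0793] turn [0.0003 0.0009 0.0003]
```

>>> carry_out(
  commands=[
    {"tx": 0, "ty": 0, "tz": -0.03, "rx": 0, "ry": 0, "rz": 0, "jaw": 0},
    {"tx": 0, "ty": 0, "tz": -0.08, "rx": 0, "ry": 0, "rz": 0, "jaw": 0},
    {"tx": 0.003, "ty": 0.03, "tz": -0.09, "rx": 0, "ry": 0, "rz": 0, "jaw": 0},
    {"tx": 0.006, "ty": 0.08, "tz": -0.09, "rx": 0, "ry": 0, "rz": 0, "jaw": 0},
    {"tx": 0.01, "ty": 0.14, "tz": -0.09, "rx": 0, "ry": 0, "rz": 0, "jaw": 0},
    {"tx": 0.014, "ty": 0.2, "tz": -0.09, "rx": 0, "ry": 0, "rz": 0, "jaw": 0},
    {"tx": 0.018, "ty": 0.26, "tz": -0.09, "rx": 0, "ry": 0, "rz": 0, "jaw": 0},
    {"tx": 0.023, "ty": 0.3, "tz": -0.09, "rx": 0, "ry": 0, "rz": 0, "jaw": 0},
    {"tx": 0.023, "ty": 0.316, "tz": -0.08, "rx": 0, "ry": 0, "rz": 0, "jaw": 0},
    {"tx": 0.023, "ty": 0.316, "tz": -0.08, "rx": 0, "ry": 0, "rz": 0, "jaw": 0},
    {"tx": 0.023, "ty": 0.316, "tz": -0.08, "rx": 0, "ry": 0, "rz": 0, "jaw": 0},
  ],
)

```text
time: 5.03
position: [0.5738, 0.3063, 0.1097]
tool_rot: [-0.005, -3.142, 0.003]
ft_force: [0.7, 0.1, -0.7]
grip_width: 0.154
```

```bash
python3 go.py .5735 .31 .0395;python3 - <<'E'
from h import *
a=get_image("scene")[130:260,370:530];b=get_image("top")[120:270,150:310]
cv2.imwrite("pics/w2.png",np.hstack([cv2.resize(x,(400,400*x.shape[0]//x.shape[1])) [:300] for x in(a,b)])[:,:,::-1])
E
```

```text
t 5.03 pos [0.5738 0.3063 0.1097] F [ 0.73  0.14 -0.66] grip 0.154
shift [0.0003 0.0038 0.0702] turn [-0.0021 -0.0001 -0.0035]
```

View pics/w2.png

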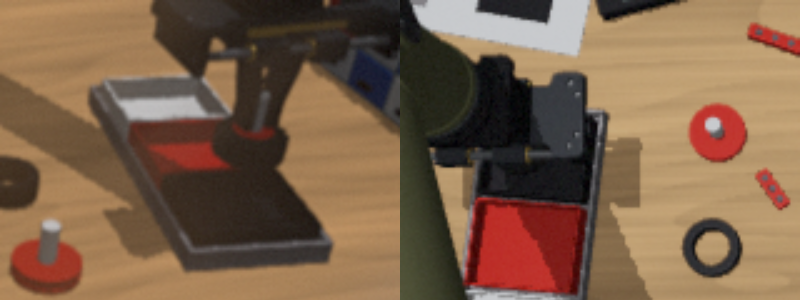

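The wheel hangs level over the bin area, so I'm lowering it.

>>> carry_out(
  commands=[
    {"tx": 0, "ty": 0.003, "tz": 0.03, "rx": 0, "ry": 0, "rz": 0, "jaw": 0},
    {"tx": 0, "ty": 0.003, "tz": 0.052, "rx": 0, "ry": 0, "rz": 0, "jaw": 0},
    {"tx": 0, "ty": 0.003, "tz": 0.062, "rx": 0, "ry": 0, "rz": 0, "jaw": 0},
    {"tx": 0, "ty": 0.003, "tz": 0.066, "rx": 0, "ry": 0, "rz": 0, "jaw": 0},
    {"tx": 0, "ty": 0.003, "tz": 0.069, "rx": 0, "ry": 0, "rz": 0, "jaw": 0},
    {"tx": 0, "ty": 0.003, "tz": 0.07, "rx": 0, "ry": 0, "rz": 0, "jaw": 0},
    {"tx": 0, "ty": 0.003, "tz": 0.07, "rx": 0, "ry": 0, "rz": 0, "jaw": 0},
  ],
)

```text
time: 6.0
position: [0.5731, 0.3129, 0.0406]
tool_rot: [-0.0, 3.141, 0.001]
ft_force: [0.2, -0.2, -0.0]
grip_width: 0.154
```

```bash
python3 go.py .5735 .31 .0387
```

```text
t 6.0 pos [0.5731 0.3129 0.0406] F [ 0.22 -0.18 -0.02] grip 0.154
shift [-0.0004 -0.0029  0.0019] turn [0.0005 0.0007 0.0003]
```

>>> carry_out(
  commands=[
    {"tx": 0, "ty": 0, "tz": 0.001, "rx": 0, "ry": 0, "rz": 0, "jaw": 0},
    {"tx": 0, "ty": 0, "tz": 0.002, "rx": 0, "ry": 0, "rz": 0, "jaw": 0},
    {"tx": 0, "ty": 0, "tz": 0.002, "rx": 0, "ry": 0, "rz": 0, "jaw": 0},
  ],
)

```text
time: 6.38
position: [0.5729, 0.3129, 0.0387]
tool_rot: [-0.0, 3.141, 0.001]
ft_force: [-1.1, -0.6, 3.9]
grip_width: 0.153
```

It touched down with a 3.9 N upward push, so I'm releasing.

>>> carry_out(
  commands=[
    {"tx": 0, "ty": 0, "tz": 0, "rx": 0, "ry": 0, "rz": 0, "jaw": 0.2},
    {"tx": 0, "ty": 0, "tz": 0, "rx": 0, "ry": 0, "rz": 0, "jaw": 0.3},
    {"tx": 0, "ty": 0, "tz": 0, "rx": 0, "ry": 0, "rz": 0, "jaw": 0.4},
    {"tx": 0, "ty": 0, "tz": 0, "rx": 0, "ry": 0, "rz": 0, "jaw": 0.4},
    {"tx": 0, "ty": 0, "tz": -0.02, "rx": 0, "ry": 0, "rz": 0, "jaw": 0.4},
    {"tx": 0, "ty": 0, "tz": -0.06, "rx": 0, "ry": 0, "rz": 0, "jaw": 0.5},
    {"tx": 0, "ty": 0, "tz": -0.1, "rx": 0, "ry": 0, "rz": 0, "jaw": 0.6},
    {"tx": 0, "ty": 0, "tz": -0.1, "rx": 0, "ry": 0, "rz": 0, "jaw": 0.6},
  ],
)

```text
time: 7.38
position: [0.5758, 0.314, 0.1441]
tool_rot: [0.0, 3.134, 0.008]
ft_force: [0.8, 0.2, -0.2]
grip_width: 0.575
```

```bash
python3 go.py .600 -.1325 .13
```

```text
t 7.38 pos [0.5758 0.314  0.1441] F [ 0.82  0.2  -0.22] grip 0.575
shift [-0.0242 -0.4466  0.0119] turn [ 0.0053  0.0079 -0.    ]
```

>>> carry_out(
  commands=[
    {"tx": -0.027, "ty": -0.446, "tz": 0.008, "rx": 0, "ry": 0, "rz": 0, "jaw": 0.6},
    {"tx": -0.027, "ty": -0.446, "tz": 0.008, "rx": 0, "ry": 0, "rz": 0, "jaw": 0.6},
    {"tx": -0.027, "ty": -0.446, "tz": 0.008, "rx": 0, "ry": 0, "rz": 0, "jaw": 0.6},
    {"tx": -0.027, "ty": -0.446, "tz": 0.008, "rx": 0, "ry": 0, "rz": 0, "jaw": 0.6},
    {"tx": -0.027, "ty": -0.446, "tz": 0.008, "rx": 0, "ry": 0, "rz": 0, "jaw": 0.6},
    {"tx": -0.027, "ty": -0.446, "tz": 0.008, "rx": 0, "ry": 0, "rz": 0, "jaw": 0.6},
    {"tx": -0.027, "ty": -0.446, "tz": 0.008, "rx": 0, "ry": 0, "rz": 0, "jaw": 0.6},
    {"tx": -0.027, "ty": -0.446, "tz": 0.008, "rx": 0, "ry": 0, "rz": 0, "jaw": 0.6},
    {"tx": -0.027, "ty": -0.446, "tz": 0.008, "rx": 0, "ry": 0, "rz": 0, "jaw": 0.6},
    {"tx": -0.027, "ty": -0.446, "tz": 0.008, "rx": 0, "ry": 0, "rz": 0, "jaw": 0.6},
  ],
)

```text
time: 8.62
position: [0.6002, -0.1306, 0.1299]
tool_rot: [0.005, -3.141, -0.002]
ft_force: [0.9, 0.1, 0.2]
grip_width: 0.599
```

```bash
python3 go.py .600 -.1328 .022;python3 - <<'E'
from h import *
a=get_image("scene")[130:260,370:530];b=get_image("top")[140:290,150:310]
cv2.imwrite("pics/w3.png",np.hstack([cv2.resize(x,(400,400*x.shape[0]//x.shape[1])) [:300] for x in(a,b)])[:,:,::-1])
E
```

```text
t 8.62 pos [ 0.6002 -0.1306  0.1299] F [0.88 0.12 0.24] grip 0.599
shift [ 0.0002 -0.0024  0.1079] turn [ 0.0015 -0.0003  0.0034]
```

View pics/w3.png

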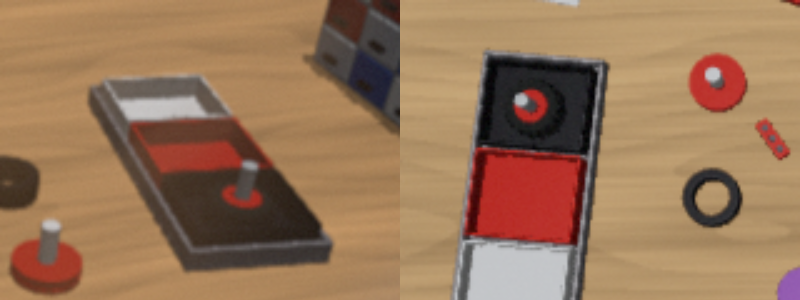

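The wheel sits near the centre of the black bin with its axle up. The lean in the scene view may only be perspective, so I'll check that numerically.

Run:
```python
from h import *
for n in("scene","top"):
  im=get_image(n)
  p=[w2px(n,np.array([.573,.313,z])) for z in(.034,.068)]
  print(n,np.round(p,1))
  u,v=map(int,p[0]); 
  for nm,lo,hi in(("hub",(0,150,60),(10,255,255)),("axle",(0,0,95),(180,70,255))):
    for a,c in blobs(im,lo,hi,(u-14,v-22,u+14,v+14),4)[:2]:
      M=cv2.moments(c);print(nm,int(a),[round(M['m10']/M['m00'],1),round(M['m01']/M['m00'],1)],cv2.boundingRect(c))
```

```text
scene [[466.3 209. ]
 [469.5 196.1]]
hub 131 [458.3, 192.3] (452, 187, 15, 12)
hub 63 [466.3, 209.1] (459, 204, 16, 10)
axle 15 [469.7, 195.7] (467, 194, 7, 5)
top [[201.9 181.8]
 [197.8 179.4]]
hub 67 [203.2, 182.6] (195, 176, 14, 13)
axle 20 [198.2, 179.4] (195, 177, 7, 6)
axle 19 [200.9, 161.6] (187, 160, 28, 4)
```

>>> carry_out(
  commands=[
    {"tx": 0, "ty": -0.002, "tz": 0.05, "rx": 0, "ry": 0, "rz": 0, "jaw": 0.6},
    {"tx": 0, "ty": -0.002, "tz": 0.09, "rx": 0, "ry": 0, "rz": 0, "jaw": 0.6},
    {"tx": 0, "ty": -0.002, "tz": 0.107, "rx": 0, "ry": 0, "rz": 0, "jaw": 0.6},
    {"tx": 0, "ty": -0.002, "tz": 0.107, "rx": 0, "ry": 0, "rz": 0, "jaw": 0.4},
    {"tx": 0, "ty": -0.002, "tz": 0.107, "rx": 0, "ry": 0, "rz": 0, "jaw": 0.1},
    {"tx": 0, "ty": -0.002, "tz": 0.107, "rx": 0, "ry": 0, "rz": 0, "jaw": 0},
    {"tx": 0, "ty": -0.002, "tz": 0.107, "rx": 0, "ry": 0, "rz": 0, "jaw": 0},
    {"tx": 0, "ty": -0.002, "tz": 0.107, "rx": 0, "ry": 0, "rz": 0, "jaw": 0},
    {"tx": 0, "ty": -0.002, "tz": 0.107, "rx": 0, "ry": 0, "rz": 0, "jaw": 0},
    {"tx": 0, "ty": -0.002, "tz": 0.107, "rx": 0, "ry": 0, "rz": 0, "jaw": 0},
  ],
)

```text
time: 10.07
position: [0.6005, -0.1353, 0.0238]
tool_rot: [-0.0, 3.14, 0.0]
ft_force: [-0.7, 0.5, 5.3]
grip_width: 0.179
```

```bash
python3 go.py .480 .318 .11
```

```text
t 10.07 pos [ 0.6005 -0.1353  0.0238] F [-0.73  0.48  5.26] grip 0.179
shift [ 0.1203  0.4534 -0.0862] turn [0.0002 0.0011 0.0002]
```

The wheel is upright: hub and axle tip are within 1.5 px of the prediction in both views. The gear's shaft is gripped at 15.6 mm. Moving the gear to the red bin.

>>> carry_out(
  commands=[
    {"tx": 0, "ty": 0, "tz": -0.03, "rx": 0, "ry": 0, "rz": 0, "jaw": 0},
    {"tx": 0, "ty": 0, "tz": -0.08, "rx": 0, "ry": 0, "rz": 0, "jaw": 0},
    {"tx": 0.01, "ty": 0.04, "tz": -0.11, "rx": 0, "ry": 0, "rz": 0, "jaw": 0},
    {"tx": 0.025, "ty": 0.095, "tz": -0.11, "rx": 0, "ry": 0, "rz": 0, "jaw": 0},
    {"tx": 0.04, "ty": 0.15, "tz": -0.11, "rx": 0, "ry": 0, "rz": 0, "jaw": 0},
    {"tx": 0.055, "ty": 0.205, "tz": -0.11, "rx": 0, "ry": 0, "rz": 0, "jaw": 0},
    {"tx": 0.07, "ty": 0.26, "tz": -0.11, "rx": 0, "ry": 0, "rz": 0, "jaw": 0},
    {"tx": 0.085, "ty": 0.315, "tz": -0.11, "rx": 0, "ry": 0, "rz": 0, "jaw": 0},
    {"tx": 0.1, "ty": 0.37, "tz": -0.11, "rx": 0, "ry": 0, "rz": 0, "jaw": 0},
    {"tx": 0.115, "ty": 0.42, "tz": -0.1, "rx": 0, "ry": 0, "rz": 0, "jaw": 0},
    {"tx": 0.12, "ty": 0.453, "tz": -0.08, "rx": 0, "ry": 0, "rz": 0, "jaw": 0},
    {"tx": 0.12, "ty": 0.453, "tz": -0.07, "rx": 0, "ry": 0, "rz": 0, "jaw": 0},
  ],
)

```text
time: 11.58
position: [0.4774, 0.3208, 0.0912]
tool_rot: [0.01, -3.139, 0.001]
ft_force: [-0.1, 0.0, -0.1]
grip_width: 0.178
```

```bash
python3 go.py .480 .318 .0318;python3 - <<'E'
from h import *
a=get_image("scene")[130:260,370:530];b=get_image("top")[140:290,150:310]
cv2.imwrite("pics/g1.png",np.hstack([cv2.resize(x,(400,400*x.shape[0]//x.shape[1])) [:300] for x in(a,b)])[:,:,::-1])
E
```

```text
t 11.57 pos [0.4774 0.3208 0.0912] F [-0.09  0.05 -0.06] grip 0.178
shift [-0.0027 -0.0028  0.0594] turn [-0.0004 -0.0022  0.0061]
```

View pics/g1.png

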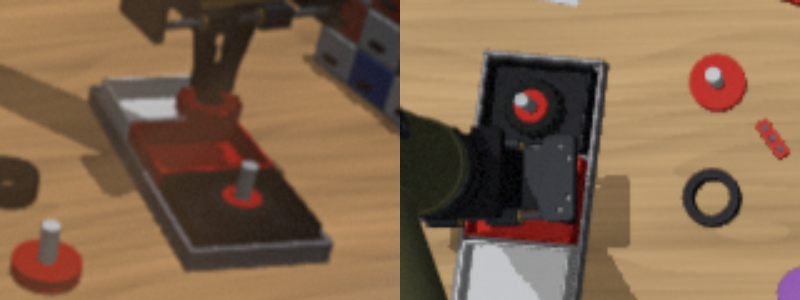

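The gear hangs over the red bin. Lowering it.

>>> carry_out(
  commands=[
    {"tx": 0, "ty": 0, "tz": 0.025, "rx": 0, "ry": 0, "rz": 0, "jaw": 0},
    {"tx": 0, "ty": 0, "tz": 0.045, "rx": 0, "ry": 0, "rz": 0, "jaw": 0},
    {"tx": 0, "ty": 0, "tz": 0.054, "rx": 0, "ry": 0, "rz": 0, "jaw": 0},
    {"tx": 0, "ty": 0, "tz": 0.058, "rx": 0, "ry": 0, "rz": 0, "jaw": 0},
    {"tx": 0, "ty": 0, "tz": 0.059, "rx": 0, "ry": 0, "rz": 0, "jaw": 0},
    {"tx": 0, "ty": 0, "tz": 0.06, "rx": 0, "ry": 0, "rz": 0, "jaw": 0},
    {"tx": 0, "ty": 0, "tz": 0.06, "rx": 0, "ry": 0, "rz": 0, "jaw": 0},
  ],
)

```text
time: 12.55
position: [0.48, 0.3179, 0.0335]
tool_rot: [-0.001, 3.141, 0.001]
ft_force: [-0.2, -0.3, -0.5]
grip_width: 0.174
```

>>> carry_out(
  commands=[
    {"tx": 0, "ty": 0, "tz": 0.001, "rx": 0, "ry": 0, "rz": 0, "jaw": 0},
    {"tx": 0, "ty": 0, "tz": 0.001, "rx": 0, "ry": 0, "rz": 0, "jaw": 0},
  ],
)

```text
time: 12.8
position: [0.4798, 0.3177, 0.0321]
tool_rot: [-0.001, 3.142, 0.0]
ft_force: [0.5, -0.7, -0.6]
grip_width: 0.179
```

>>> carry_out(
  commands=[
    {"tx": 0, "ty": 0, "tz": 0.001, "rx": 0, "ry": 0, "rz": 0, "jaw": 0},
    {"tx": 0, "ty": 0, "tz": 0.001, "rx": 0, "ry": 0, "rz": 0, "jaw": 0},
  ],
)

```text
time: 13.05
position: [0.4799, 0.3178, 0.0318]
tool_rot: [0.0, -3.141, -0.0]
ft_force: [-2.4, -1.1, 4.0]
grip_width: 0.178
```

It touched down with 4.0 N, so I'm releasing and rising.

>>> carry_out(
  commands=[
    {"tx": 0, "ty": 0, "tz": 0, "rx": 0, "ry": 0, "rz": 0, "jaw": 0.22},
    {"tx": 0, "ty": 0, "tz": 0, "rx": 0, "ry": 0, "rz": 0, "jaw": 0.3},
    {"tx": 0, "ty": 0, "tz": 0, "rx": 0, "ry": 0, "rz": 0, "jaw": 0.4},
    {"tx": 0, "ty": 0, "tz": 0, "rx": 0, "ry": 0, "rz": 0, "jaw": 0.4},
    {"tx": 0, "ty": 0, "tz": -0.02, "rx": 0, "ry": 0, "rz": 0, "jaw": 0.4},
    {"tx": 0, "ty": 0, "tz": -0.07, "rx": 0, "ry": 0, "rz": 0, "jaw": 0.5},
    {"tx": 0, "ty": 0, "tz": -0.12, "rx": 0, "ry": 0, "rz": 0, "jaw": 1},
    {"tx": 0, "ty": 0, "tz": -0.12, "rx": 0, "ry": 0, "rz": 0, "jaw": 1},
  ],
)

```text
time: 14.05
position: [0.4825, 0.3194, 0.1559]
tool_rot: [-0.0, 3.135, 0.009]
ft_force: [-0.5, -0.0, -0.2]
grip_width: 0.639
```

```bash
python3 go.py .4755 -.0107 .15
```

```text
t 14.05 pos [0.4825 0.3194 0.1559] F [-0.46 -0.04 -0.2 ] grip 0.639
shift [ 0.0071 -0.3302  0.0039] turn [0.006  0.007  0.0001]
```

>>> carry_out(
  commands=[
    {"tx": 0.004, "ty": -0.329, "tz": 0, "rx": 0, "ry": 0, "rz": 0, "jaw": 1},
    {"tx": 0.004, "ty": -0.329, "tz": 0, "rx": 0, "ry": 0, "rz": 0, "jaw": 1},
    {"tx": 0.004, "ty": -0.329, "tz": 0, "rx": 0, "ry": 0, "rz": 0, "jaw": 1},
    {"tx": 0.004, "ty": -0.329, "tz": 0, "rx": 0, "ry": 0, "rz": 0, "jaw": 1},
    {"tx": 0.004, "ty": -0.329, "tz": 0, "rx": 0, "ry": 0, "rz": 0, "jaw": 1},
    {"tx": 0.004, "ty": -0.329, "tz": 0, "rx": 0, "ry": 0, "rz": 0, "jaw": 1},
    {"tx": 0.004, "ty": -0.329, "tz": 0, "rx": 0, "ry": 0, "rz": 0, "jaw": 1},
    {"tx": 0.004, "ty": -0.329, "tz": 0, "rx": 0, "ry": 0, "rz": 0, "jaw": 1},
  ],
)

```text
time: 15.05
position: [0.4758, -0.0093, 0.1506]
tool_rot: [0.005, -3.141, -0.001]
ft_force: [0.2, 0.2, -0.0]
grip_width: 1.002
```

```bash
python3 go.py .4755 -.0107 .041;python3 - <<'E'
from h import *
for n in("scene","top"):
  im=get_image(n)
  p=[w2px(n,np.array([.480,.318,z])) for z in(.022,.058)]
  print(n,np.round(p,1))
a=get_image("scene")[130:260,270:430];a2=get_image("scene")[130:260,370:530];b=get_image("top")[140:290,150:310]
cv2.imwrite("pics/g2.png",np.hstack([cv2.resize(x,(260,260*x.shape[0]//x.shape[1]))[:210] for x in(a,a2,b)])[:,:,::-1])
E
```

```text
t 15.05 pos [ 0.4758 -0.0093  0.1506] F [ 0.25  0.22 -0.02] grip 1.002
shift [ 0.0002 -0.0015  0.1096] turn [ 0.0004 -0.0007  0.003 ]
scene [[447.7 191.8]
 [450.4 178.9]]
top [[200.6 218.2]
 [196.3 216.9]]
```

View pics/g2.png

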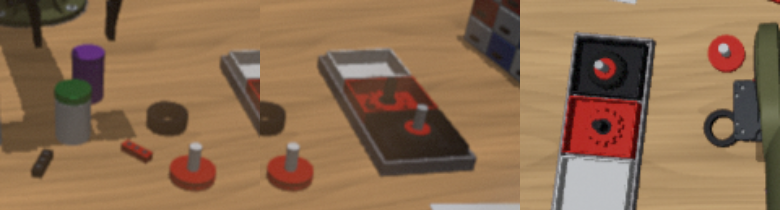

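The gear lies flat near the centre of the red bin with its shaft up. Now I'll grasp the green canister.

>>> carry_out(
  commands=[
    {"tx": 0, "ty": -0.001, "tz": 0.05, "rx": 0, "ry": 0, "rz": 0, "jaw": 1},
    {"tx": 0, "ty": -0.001, "tz": 0.095, "rx": 0, "ry": 0, "rz": 0, "jaw": 1},
    {"tx": 0, "ty": -0.001, "tz": 0.11, "rx": 0, "ry": 0, "rz": 0, "jaw": 1},
    {"tx": 0, "ty": -0.001, "tz": 0.11, "rx": 0, "ry": 0, "rz": 0, "jaw": 0.8},
    {"tx": 0, "ty": -0.001, "tz": 0.11, "rx": 0, "ry": 0, "rz": 0, "jaw": 0.65},
    {"tx": 0, "ty": -0.001, "tz": 0.11, "rx": 0, "ry": 0, "rz": 0, "jaw": 0.5},
    {"tx": 0, "ty": -0.001, "tz": 0.11, "rx": 0, "ry": 0, "rz": 0, "jaw": 0.4},
    {"tx": 0, "ty": -0.001, "tz": 0.11, "rx": 0, "ry": 0, "rz": 0, "jaw": 0.4},
    {"tx": 0, "ty": -0.001, "tz": 0.11, "rx": 0, "ry": 0, "rz": 0, "jaw": 0.4},
  ],
  grip_force=30,
)

```text
time: 16.42
position: [0.4765, -0.0121, 0.0418]
tool_rot: [-0.0, 3.14, 0.001]
ft_force: [-1.0, 0.2, 5.4]
grip_width: 0.578
```

>>> carry_out(
  commands=[
    {"tx": 0, "ty": 0, "tz": -0.01, "rx": 0, "ry": 0, "rz": 0, "jaw": 0.4},
    {"tx": 0, "ty": 0, "tz": -0.025, "rx": 0, "ry": 0, "rz": 0, "jaw": 0.4},
    {"tx": 0, "ty": 0, "tz": -0.03, "rx": 0, "ry": 0, "rz": 0, "jaw": 0.4},
    {"tx": 0, "ty": 0, "tz": -0.03, "rx": 0, "ry": 0, "rz": 0, "jaw": 0.4},
    {"tx": 0, "ty": 0, "tz": -0.03, "rx": 0, "ry": 0, "rz": 0, "jaw": 0.4},
    {"tx": 0, "ty": 0, "tz": -0.03, "rx": 0, "ry": 0, "rz": 0, "jaw": 0.4},
  ],
)

```text
time: 17.18
position: [0.4755, -0.0123, 0.0707]
tool_rot: [0.0, -3.141, 0.0]
ft_force: [0.0, 0.4, -1.4]
grip_width: 0.576
```

```bash
python3 go.py .4755 -.0107 .041
```

```text
t 17.18 pos [ 0.4755 -0.0123  0.0707] F [ 0.    0.43 -1.4 ] grip 0.576
shift [-0.      0.0016  0.0297] turn [-0.0002 -0.0008  0.0002]
```

Run:
```python
from h import *
f=[]
for i in range(10):
    im=get_image("scene");f.append(ctrl.get_state()["ft_force"])
print(np.mean(f,0),np.std(f,0))
a=im[130:270,230:430];cv2.imwrite("pics/c1.png",cv2.resize(a,(600,420))[:,:,::-1])
```

```text
[-0.16793983  0.12839815 -0.88172159] [0.45494752 0.53705637 0.46119036]
```

View pics/c1.png

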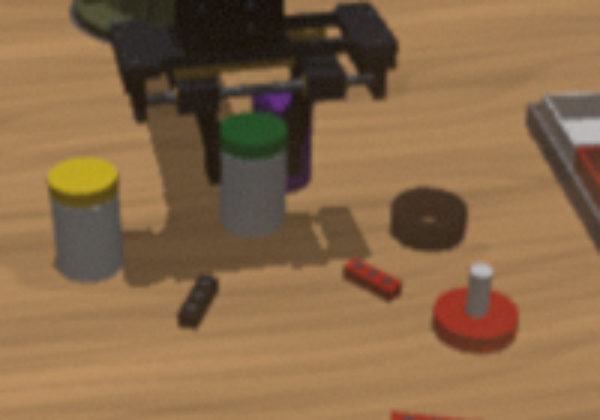

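The green canister is lifted clear and upright at 0.88 ± 0.15 N, about 90 g, so it's the empty one. To keep the order asked, I'll set it back and take the yellow one to the white bin first.

>>> carry_out(
  commands=[
    {"tx": 0, "ty": 0, "tz": 0.015, "rx": 0, "ry": 0, "rz": 0, "jaw": 0.4},
    {"tx": 0, "ty": 0, "tz": 0.024, "rx": 0, "ry": 0, "rz": 0, "jaw": 0.4},
    {"tx": 0, "ty": 0, "tz": 0.027, "rx": 0, "ry": 0, "rz": 0, "jaw": 0.4},
    {"tx": 0, "ty": 0, "tz": 0.029, "rx": 0, "ry": 0, "rz": 0, "jaw": 0.4},
    {"tx": 0, "ty": 0, "tz": 0.03, "rx": 0, "ry": 0, "rz": 0, "jaw": 0.4},
    {"tx": 0, "ty": 0, "tz": 0.03, "rx": 0, "ry": 0, "rz": 0, "jaw": 0.4},
  ],
)

```text
time: 18.42
position: [0.4758, -0.0124, 0.0418]
tool_rot: [0.0, -3.141, -0.001]
ft_force: [-3.7, -0.8, 4.9]
grip_width: 0.575
```

>>> carry_out(
  commands=[
    {"tx": 0, "ty": 0, "tz": 0, "rx": 0, "ry": 0, "rz": 0, "jaw": 0.62},
    {"tx": 0, "ty": 0, "tz": 0, "rx": 0, "ry": 0, "rz": 0, "jaw": 0.75},
    {"tx": 0, "ty": 0, "tz": 0, "rx": 0, "ry": 0, "rz": 0, "jaw": 1},
    {"tx": 0, "ty": 0, "tz": 0, "rx": 0, "ry": 0, "rz": 0, "jaw": 1},
    {"tx": 0, "ty": 0, "tz": 0, "rx": 0, "ry": 0, "rz": 0, "jaw": 1},
    {"tx": 0, "ty": 0, "tz": -0.02, "rx": 0, "ry": 0, "rz": 0, "jaw": 1},
    {"tx": 0, "ty": 0, "tz": -0.07, "rx": 0, "ry": 0, "rz": 0, "jaw": 1},
    {"tx": 0, "ty": 0, "tz": -0.11, "rx": 0, "ry": 0, "rz": 0, "jaw": 1},
    {"tx": 0, "ty": 0, "tz": -0.11, "rx": 0, "ry": 0, "rz": 0, "jaw": 1},
  ],
)

```text
time: 19.55
position: [0.4784, -0.0121, 0.1543]
tool_rot: [-0.0, 3.135, 0.003]
ft_force: [1.1, 0.9, -1.0]
grip_width: 0.998
```

>>> carry_out(
  commands=[
    {"tx": 0.009, "ty": -0.06, "tz": 0, "rx": 0, "ry": 0, "rz": 0, "jaw": 1},
    {"tx": 0.009, "ty": -0.124, "tz": 0, "rx": 0, "ry": 0, "rz": 0, "jaw": 1},
    {"tx": 0.009, "ty": -0.124, "tz": 0, "rx": 0, "ry": 0, "rz": 0, "jaw": 1},
    {"tx": 0.009, "ty": -0.124, "tz": 0, "rx": 0, "ry": 0, "rz": 0, "jaw": 1},
    {"tx": 0.009, "ty": -0.124, "tz": 0, "rx": 0, "ry": 0, "rz": 0, "jaw": 1},
    {"tx": 0.009, "ty": -0.124, "tz": 0, "rx": 0, "ry": 0, "rz": 0, "jaw": 1},
  ],
)

```text
time: 20.3
position: [0.467, -0.1349, 0.1508]
tool_rot: [0.004, -3.141, -0.0]
ft_force: [0.5, -0.2, -0.1]
grip_width: 0.998
```

```bash
python3 go.py .467 -.1357 .041;python3 - <<'E'
from h import *
a=get_image("scene")[130:270,230:430];cv2.imwrite("pics/c2.png",cv2.resize(a,(600,420))[:,:,::-1])
E
```

```text
t 20.3 pos [ 0.467  -0.1349  0.1508] F [ 0.54 -0.17 -0.11] grip 0.998
shift [-0.     -0.0008  0.1098] turn [ 0.0003 -0.0005  0.0027]
```

View pics/c2.png

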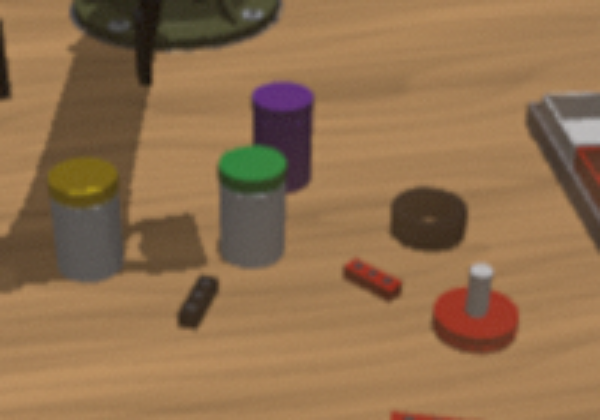

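The green canister is standing in its old place. Now the yellow one.

>>> carry_out(
  commands=[
    {"tx": 0, "ty": -0.001, "tz": 0.05, "rx": 0, "ry": 0, "rz": 0, "jaw": 1},
    {"tx": 0, "ty": -0.001, "tz": 0.095, "rx": 0, "ry": 0, "rz": 0, "jaw": 1},
    {"tx": 0, "ty": -0.001, "tz": 0.11, "rx": 0, "ry": 0, "rz": 0, "jaw": 1},
    {"tx": 0, "ty": -0.001, "tz": 0.11, "rx": 0, "ry": 0, "rz": 0, "jaw": 0.8},
    {"tx": 0, "ty": -0.001, "tz": 0.11, "rx": 0, "ry": 0, "rz": 0, "jaw": 0.65},
    {"tx": 0, "ty": -0.001, "tz": 0.11, "rx": 0, "ry": 0, "rz": 0, "jaw": 0.5},
    {"tx": 0, "ty": -0.001, "tz": 0.11, "rx": 0, "ry": 0, "rz": 0, "jaw": 0.4},
    {"tx": 0, "ty": -0.001, "tz": 0.11, "rx": 0, "ry": 0, "rz": 0, "jaw": 0.4},
    {"tx": 0, "ty": -0.001, "tz": 0.11, "rx": 0, "ry": 0, "rz": 0, "jaw": 0.4},
  ],
  grip_force=45,
)

```text
time: 21.48
position: [0.4676, -0.1368, 0.0418]
tool_rot: [-0.001, 3.141, 0.002]
ft_force: [0.4, 2.0, 5.4]
grip_width: 0.574
```

>>> carry_out(
  commands=[
    {"tx": 0, "ty": 0, "tz": -0.01, "rx": 0, "ry": 0, "rz": 0, "jaw": 0.4},
    {"tx": 0, "ty": 0, "tz": -0.03, "rx": 0, "ry": 0, "rz": 0, "jaw": 0.4},
    {"tx": 0, "ty": 0, "tz": -0.05, "rx": 0, "ry": 0, "rz": 0, "jaw": 0.4},
    {"tx": 0, "ty": 0, "tz": -0.05, "rx": 0, "ry": 0, "rz": 0, "jaw": 0.4},
    {"tx": 0, "ty": 0, "tz": -0.05, "rx": 0, "ry": 0, "rz": 0, "jaw": 0.4},
    {"tx": 0, "ty": 0, "tz": -0.05, "rx": 0, "ry": 0, "rz": 0, "jaw": 0.4},
  ],
)

```text
time: 22.22
position: [0.466, -0.1372, 0.09]
tool_rot: [0.0, -3.14, 0.0]
ft_force: [0.3, -0.2, -3.5]
grip_width: 0.579
```

```bash
python3 go.py .3865 .3265 .16
python3 - <<'E'
from h import *
f=[]
for i in range(6):
    im=get_image("scene");f.append(ctrl.get_state()["ft_force"])
print(np.mean(f,0))
a=im[130:270,230:430];cv2.imwrite("pics/c3.png",cv2.resize(a,(600,420))[:,:,::-1])
E
```

```text
t 22.23 pos [ 0.466  -0.1372  0.09  ] F [ 0.35 -0.24 -3.45] grip 0.579
shift [ 0.0796  0.4637 -0.0698] turn [-0.0001 -0.002   0.0001]
[ 0.05929443  0.29912199 -3.49582253]
```

View pics/c3.png

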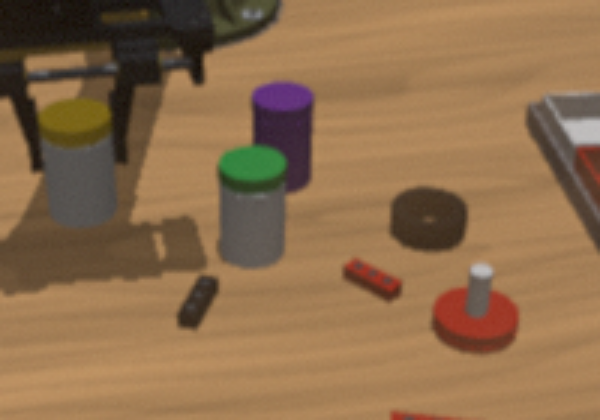

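The yellow canister weighs 3.5 N, about 356 g, so it's the full one. Lifting it high and carrying it to the white bin.

>>> carry_out(
  commands=[
    {"tx": 0, "ty": 0, "tz": -0.04, "rx": 0, "ry": 0, "rz": 0, "jaw": 0.4},
    {"tx": 0, "ty": 0.01, "tz": -0.075, "rx": 0, "ry": 0, "rz": 0, "jaw": 0.4},
    {"tx": 0, "ty": 0.05, "tz": -0.08, "rx": 0, "ry": 0, "rz": 0, "jaw": 0.4},
    {"tx": 0, "ty": 0.1, "tz": -0.08, "rx": 0, "ry": 0, "rz": 0, "jaw": 0.4},
    {"tx": 0, "ty": 0.15, "tz": -0.08, "rx": 0, "ry": 0, "rz": 0, "jaw": 0.4},
    {"tx": 0, "ty": 0.2, "tz": -0.08, "rx": 0, "ry": 0, "rz": 0, "jaw": 0.4},
    {"tx": 0.01, "ty": 0.25, "tz": -0.08, "rx": 0, "ry": 0, "rz": 0, "jaw": 0.4},
    {"tx": 0.025, "ty": 0.3, "tz": -0.08, "rx": 0, "ry": 0, "rz": 0, "jaw": 0.4},
    {"tx": 0.04, "ty": 0.35, "tz": -0.08, "rx": 0, "ry": 0, "rz": 0, "jaw": 0.4},
    {"tx": 0.06, "ty": 0.4, "tz": -0.08, "rx": 0, "ry": 0, "rz": 0, "jaw": 0.4},
    {"tx": 0.075, "ty": 0.44, "tz": -0.07, "rx": 0, "ry": 0, "rz": 0, "jaw": 0.4},
    {"tx": 0.08, "ty": 0.464, "tz": -0.05, "rx": 0, "ry": 0, "rz": 0, "jaw": 0.4},
  ],
)

```text
time: 24.02
position: [0.3857, 0.3298, 0.1413]
tool_rot: [-0.006, 3.141, 0.003]
ft_force: [0.8, 0.3, -3.9]
grip_width: 0.574
```

>>> carry_out(
  commands=[
    {"tx": 0, "ty": 0, "tz": 0.01, "rx": 0, "ry": 0, "rz": 0, "jaw": 0.4},
    {"tx": 0, "ty": 0, "tz": 0.03, "rx": 0, "ry": 0, "rz": 0, "jaw": 0.4},
    {"tx": 0, "ty": 0, "tz": 0.04, "rx": 0, "ry": 0, "rz": 0, "jaw": 0.4},
    {"tx": 0, "ty": 0, "tz": 0.04, "rx": 0, "ry": 0, "rz": 0, "jaw": 0.4},
  ],
)

```text
time: 24.52
position: [0.3868, 0.3256, 0.1005]
tool_rot: [-0.002, -3.141, 0.002]
ft_force: [-0.3, -0.9, -3.4]
grip_width: 0.578
```

```bash
python3 go.py .3865 .3265 .0498;python3 - <<'E'
from h import *
a=get_image("scene")[110:240,370:530];b=get_image("top")[150:300,150:310]
cv2.imwrite("pics/y1.png",np.hstack([cv2.resize(x,(400,400*x.shape[0]//x.shape[1])) [:300] for x in(a,b)])[:,:,::-1])
E
```

```text
t 24.52 pos [0.3868 0.3256 0.1005] F [-0.25 -0.94 -3.4 ] grip 0.578
shift [0.0002 0.001  0.0507] turn [-0.0014 -0.001  -0.001 ]
```

View pics/y1.png

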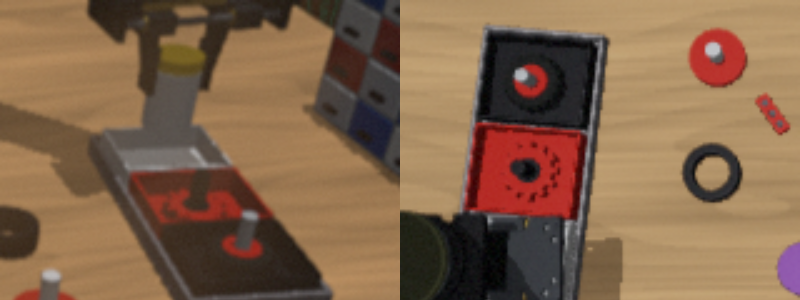

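The canister hangs upright over the white bin. Lowering it.

>>> carry_out(
  commands=[
    {"tx": 0, "ty": 0, "tz": 0.02, "rx": 0, "ry": 0, "rz": 0, "jaw": 0.4},
    {"tx": 0, "ty": 0, "tz": 0.036, "rx": 0, "ry": 0, "rz": 0, "jaw": 0.4},
    {"tx": 0, "ty": 0, "tz": 0.044, "rx": 0, "ry": 0, "rz": 0, "jaw": 0.4},
    {"tx": 0, "ty": 0, "tz": 0.047, "rx": 0, "ry": 0, "rz": 0, "jaw": 0.4},
    {"tx": 0, "ty": 0, "tz": 0.048, "rx": 0, "ry": 0, "rz": 0, "jaw": 0.4},
    {"tx": 0, "ty": 0, "tz": 0.049, "rx": 0, "ry": 0, "rz": 0, "jaw": 0.4},
    {"tx": 0, "ty": 0, "tz": 0.049, "rx": 0, "ry": 0, "rz": 0, "jaw": 0.4},
  ],
)

```text
time: 25.5
position: [0.387, 0.3269, 0.0524]
tool_rot: [-0.0, 3.141, 0.001]
ft_force: [-0.3, -0.7, -3.3]
grip_width: 0.575
```

>>> carry_out(
  commands=[
    {"tx": 0, "ty": 0, "tz": 0.001, "rx": 0, "ry": 0, "rz": 0, "jaw": 0.4},
    {"tx": 0, "ty": 0, "tz": 0.001, "rx": 0, "ry": 0, "rz": 0, "jaw": 0.4},
  ],
)

```text
time: 25.75
position: [0.3868, 0.3267, 0.0511]
tool_rot: [-0.0, 3.142, 0.0]
ft_force: [-0.5, -0.3, -3.4]
grip_width: 0.578
```

>>> carry_out(
  commands=[
    {"tx": 0, "ty": 0, "tz": 0.001, "rx": 0, "ry": 0, "rz": 0, "jaw": 0.4},
    {"tx": 0, "ty": 0, "tz": 0.0015, "rx": 0, "ry": 0, "rz": 0, "jaw": 0.4},
    {"tx": 0, "ty": 0, "tz": 0.0015, "rx": 0, "ry": 0, "rz": 0, "jaw": 0.4},
  ],
)

```text
time: 26.12
position: [0.3869, 0.3267, 0.0498]
tool_rot: [0.0, -3.142, -0.0]
ft_force: [-0.6, -0.6, -0.3]
grip_width: 0.581
```

>>> carry_out(
  commands=[
    {"tx": 0, "ty": 0, "tz": 0.0006, "rx": 0, "ry": 0, "rz": 0, "jaw": 0.4},
    {"tx": 0, "ty": 0, "tz": 0.0006, "rx": 0, "ry": 0, "rz": 0, "jaw": 0.62},
    {"tx": 0, "ty": 0, "tz": 0.0006, "rx": 0, "ry": 0, "rz": 0, "jaw": 0.75},
    {"tx": 0, "ty": 0, "tz": 0.0006, "rx": 0, "ry": 0, "rz": 0, "jaw": 0.85},
    {"tx": 0, "ty": 0, "tz": 0, "rx": 0, "ry": 0, "rz": 0, "jaw": 0.85},
    {"tx": 0, "ty": 0, "tz": -0.02, "rx": 0, "ry": 0, "rz": 0, "jaw": 0.85},
    {"tx": 0, "ty": 0, "tz": -0.07, "rx": 0, "ry": 0, "rz": 0, "jaw": 0.85},
    {"tx": 0, "ty": 0, "tz": -0.12, "rx": 0, "ry": 0, "rz": 0, "jaw": 1},
    {"tx": 0, "ty": 0, "tz": -0.12, "rx": 0, "ry": 0, "rz": 0, "jaw": 1},
  ],
)

```text
time: 27.25
position: [0.3892, 0.3288, 0.1741]
tool_rot: [-0.0, 3.135, 0.011]
ft_force: [-0.2, -0.6, 0.0]
grip_width: 0.968
```

>>> carry_out(
  commands=[
    {"tx": -0.08, "ty": -0.02, "tz": 0, "rx": 0, "ry": 0, "rz": 0, "jaw": 1},
    {"tx": -0.09, "ty": -0.08, "tz": 0, "rx": 0, "ry": 0, "rz": 0, "jaw": 1},
    {"tx": -0.09, "ty": -0.14, "tz": 0, "rx": 0, "ry": 0, "rz": 0, "jaw": 1},
    {"tx": -0.09, "ty": -0.339, "tz": 0.015, "rx": 0, "ry": 0, "rz": 0, "jaw": 1},
    {"tx": -0.09, "ty": -0.339, "tz": 0.015, "rx": 0, "ry": 0, "rz": 0, "jaw": 1},
    {"tx": -0.09, "ty": -0.339, "tz": 0.015, "rx": 0, "ry": 0, "rz": 0, "jaw": 1},
    {"tx": -0.09, "ty": -0.339, "tz": 0.015, "rx": 0, "ry": 0, "rz": 0, "jaw": 1},
    {"tx": -0.09, "ty": -0.339, "tz": 0.015, "rx": 0, "ry": 0, "rz": 0, "jaw": 1},
    {"tx": -0.09, "ty": -0.339, "tz": 0.015, "rx": 0, "ry": 0, "rz": 0, "jaw": 1},
  ],
)

```text
time: 28.38
position: [0.4769, -0.0101, 0.1543]
tool_rot: [0.005, -3.141, -0.001]
ft_force: [0.7, 0.0, 0.4]
grip_width: 1.003
```

```bash
python3 go.py .4755 -.0123 .041;python3 - <<'E'
from h import *
a=get_image("scene")[110:240,370:530];b=get_image("top")[150:300,150:310]
a2=get_image("scene")[130:260,260:420]
cv2.imwrite("pics/y2.png",np.hstack([cv2.resize(x,(260,260*x.shape[0]//x.shape[1]))[:210] for x in(a,a2,b)])[:,:,::-1])
E
```

```text
t 28.38 pos [ 0.4769 -0.0101  0.1543] F [0.67 0.01 0.41] grip 1.003
shift [ 0.0014 -0.0023  0.1133] turn [ 0.0005 -0.0004  0.0032]
```

View pics/y2.png

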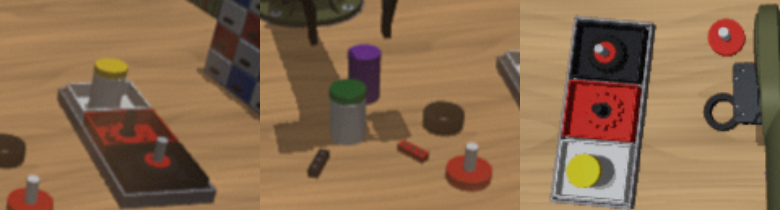

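The yellow canister stands in the white bin, and the green one is under the gripper. Grasping the green one.

>>> carry_out(
  commands=[
    {"tx": 0.001, "ty": -0.001, "tz": 0.05, "rx": 0, "ry": 0, "rz": 0, "jaw": 1},
    {"tx": 0.001, "ty": -0.001, "tz": 0.095, "rx": 0, "ry": 0, "rz": 0, "jaw": 1},
    {"tx": 0.001, "ty": -0.001, "tz": 0.113, "rx": 0, "ry": 0, "rz": 0, "jaw": 1},
    {"tx": 0.001, "ty": -0.001, "tz": 0.113, "rx": 0, "ry": 0, "rz": 0, "jaw": 0.8},
    {"tx": 0.001, "ty": -0.001, "tz": 0.113, "rx": 0, "ry": 0, "rz": 0, "jaw": 0.65},
    {"tx": 0.001, "ty": -0.001, "tz": 0.113, "rx": 0, "ry": 0, "rz": 0, "jaw": 0.5},
    {"tx": 0.001, "ty": -0.001, "tz": 0.113, "rx": 0, "ry": 0, "rz": 0, "jaw": 0.4},
    {"tx": 0.001, "ty": -0.001, "tz": 0.113, "rx": 0, "ry": 0, "rz": 0, "jaw": 0.4},
  ],
  grip_force=25,
)

```text
time: 29.52
position: [0.4765, -0.0131, 0.0423]
tool_rot: [-0.0, 3.14, 0.001]
ft_force: [-0.4, 0.7, 3.6]
grip_width: 0.579
```

```bash
python3 go.py .4925 -.3035 .10
```

```text
t 29.52 pos [ 0.4765 -0.0131  0.0423] F [-0.38  0.68  3.62] grip 0.579
shift [-0.016  -0.2904 -0.0579] turn [0.0007 0.0013 0.0003]
```

>>> carry_out(
  commands=[
    {"tx": 0, "ty": 0, "tz": -0.03, "rx": 0, "ry": 0, "rz": 0, "jaw": 0.4},
    {"tx": 0, "ty": -0.02, "tz": -0.075, "rx": 0, "ry": 0, "rz": 0, "jaw": 0.4},
    {"tx": -0.003, "ty": -0.07, "tz": -0.08, "rx": 0, "ry": 0, "rz": 0, "jaw": 0.4},
    {"tx": -0.006, "ty": -0.12, "tz": -0.08, "rx": 0, "ry": 0, "rz": 0, "jaw": 0.4},
    {"tx": -0.009, "ty": -0.17, "tz": -0.08, "rx": 0, "ry": 0, "rz": 0, "jaw": 0.4},
    {"tx": -0.012, "ty": -0.22, "tz": -0.08, "rx": 0, "ry": 0, "rz": 0, "jaw": 0.4},
    {"tx": -0.015, "ty": -0.265, "tz": -0.075, "rx": 0, "ry": 0, "rz": 0, "jaw": 0.4},
    {"tx": -0.016, "ty": -0.29, "tz": -0.06, "rx": 0, "ry": 0, "rz": 0, "jaw": 0.4},
    {"tx": -0.016, "ty": -0.29, "tz": -0.05, "rx": 0, "ry": 0, "rz": 0, "jaw": 0.4},
    {"tx": -0.016, "ty": -0.29, "tz": -0.05, "rx": 0, "ry": 0, "rz": 0, "jaw": 0.4},
  ],
)

```text
time: 30.78
position: [0.4914, -0.3016, 0.0904]
tool_rot: [0.002, -3.139, -0.003]
ft_force: [-0.2, -0.6, -1.7]
grip_width: 0.58
```

```bash
python3 go.py .4925 -.3035 .0463;python3 - <<'E'
from h import *
a=get_image("scene")[130:270,120:320];cv2.imwrite("pics/b1.png",cv2.resize(a,(600,420))[:,:,::-1])
E
```

```text
t 30.77 pos [ 0.4914 -0.3016  0.0904] F [-0.17 -0.56 -1.67] grip 0.58
shift [-0.0012 -0.002   0.0441] turn [ 0.002  -0.0022  0.001 ]
```

View pics/b1.png

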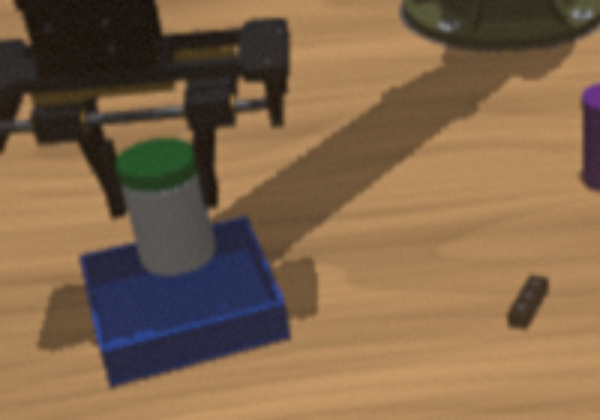

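The green canister hangs over the refill tray. Lowering it.

>>> carry_out(
  commands=[
    {"tx": 0, "ty": 0, "tz": 0.018, "rx": 0, "ry": 0, "rz": 0, "jaw": 0.4},
    {"tx": 0, "ty": 0, "tz": 0.032, "rx": 0, "ry": 0, "rz": 0, "jaw": 0.4},
    {"tx": 0, "ty": 0, "tz": 0.038, "rx": 0, "ry": 0, "rz": 0, "jaw": 0.4},
    {"tx": 0, "ty": 0, "tz": 0.041, "rx": 0, "ry": 0, "rz": 0, "jaw": 0.4},
    {"tx": 0, "ty": 0, "tz": 0.043, "rx": 0, "ry": 0, "rz": 0, "jaw": 0.4},
    {"tx": 0, "ty": 0, "tz": 0.044, "rx": 0, "ry": 0, "rz": 0, "jaw": 0.4},
    {"tx": 0, "ty": 0, "tz": 0.044, "rx": 0, "ry": 0, "rz": 0, "jaw": 0.4},
  ],
)

```text
time: 31.7
position: [0.4921, -0.3034, 0.0477]
tool_rot: [-0.0, 3.141, -0.0]
ft_force: [-0.4, -0.5, -0.3]
grip_width: 0.583
```

>>> carry_out(
  commands=[
    {"tx": 0, "ty": 0, "tz": 0.001, "rx": 0, "ry": 0, "rz": 0, "jaw": 0.4},
    {"tx": 0, "ty": 0, "tz": 0.001, "rx": 0, "ry": 0, "rz": 0, "jaw": 0.4},
  ],
)

```text
time: 31.95
position: [0.492, -0.3033, 0.0466]
tool_rot: [-0.0, 3.141, 0.0]
ft_force: [0.9, 0.4, 0.1]
grip_width: 0.587
```

>>> carry_out(
  commands=[
    {"tx": 0, "ty": 0, "tz": 0.001, "rx": 0, "ry": 0, "rz": 0, "jaw": 0.4},
    {"tx": 0, "ty": 0, "tz": 0.001, "rx": 0, "ry": 0, "rz": 0, "jaw": 0.4},
  ],
)

```text
time: 32.2
position: [0.4921, -0.3034, 0.0463]
tool_rot: [-0.0, 3.141, 0.001]
ft_force: [-1.8, 0.5, 5.0]
grip_width: 0.582
```

It touched down with 5 N, so I'm releasing and backing away upward.

>>> carry_out(
  commands=[
    {"tx": 0, "ty": 0, "tz": 0, "rx": 0, "ry": 0, "rz": 0, "jaw": 0.62},
    {"tx": 0, "ty": 0, "tz": 0, "rx": 0, "ry": 0, "rz": 0, "jaw": 0.75},
    {"tx": 0, "ty": 0, "tz": 0, "rx": 0, "ry": 0, "rz": 0, "jaw": 0.9},
    {"tx": 0, "ty": 0, "tz": 0, "rx": 0, "ry": 0, "rz": 0, "jaw": 0.9},
    {"tx": 0, "ty": 0, "tz": 0, "rx": 0, "ry": 0, "rz": 0, "jaw": 0.9},
    {"tx": 0, "ty": 0, "tz": -0.02, "rx": 0, "ry": 0, "rz": 0, "jaw": 0.9},
    {"tx": 0, "ty": 0, "tz": -0.07, "rx": 0, "ry": 0, "rz": 0, "jaw": 0.9},
    {"tx": 0, "ty": 0, "tz": -0.13, "rx": 0, "ry": 0, "rz": 0, "jaw": 0.9},
    {"tx": 0, "ty": 0, "tz": -0.16, "rx": 0, "ry": 0, "rz": 0, "jaw": 0.9},
    {"tx": 0, "ty": -0.06, "tz": -0.16, "rx": 0, "ry": 0, "rz": 0, "jaw": 0.9},
    {"tx": 0, "ty": -0.12, "tz": -0.16, "rx": 0, "ry": 0, "rz": 0, "jaw": 0.9},
    {"tx": 0, "ty": -0.15, "tz": -0.16, "rx": 0, "ry": 0, "rz": 0, "jaw": 0.9},
  ],
)

```text
time: 33.7
position: [0.4906, -0.4571, 0.2073]
tool_rot: [0.005, 3.141, -0.005]
ft_force: [0.1, -0.2, 0.0]
grip_width: 0.904
```

>>> carry_out(
  commands=[
    {"tx": 0, "ty": 0, "tz": 0, "rx": 0, "ry": 0, "rz": 0, "jaw": 0.9},
    {"tx": 0, "ty": 0, "tz": 0, "rx": 0, "ry": 0, "rz": 0, "jaw": 0.9},
    {"tx": 0, "ty": 0, "tz": 0, "rx": 0, "ry": 0, "rz": 0, "jaw": 0.9},
  ],
)

```text
time: 34.08
position: [0.493, -0.4516, 0.2061]
tool_rot: [-0.004, 3.14, 0.002]
ft_force: [0.3, 0.2, 0.4]
grip_width: 0.903
```

Run:
```python
from h import *
for n in("scene","top"):
    cv2.imwrite(f"pics/{n}F.png",get_image(n)[:,:,::-1])
im=get_image("top")
def rep(nm,cam,lo,hi,roi,z):
    c=blobs(im if cam=="top" else get_image(cam),lo,hi,roi)[0][1];e,r=cv2.minEnclosingCircle(c);print(nm,px2w(cam,e,z).round(4))
rep("pulley","top",(0,150,60),(10,255,255),(262,158,292,188),.014)
rep("tape","top",(0,0,0),(180,255,70),(258,203,292,235),.024)
rep("purple","top",(125,60,40),(160,255,255),(295,240,330,275),.08)
rep("yellow","top",(20,150,100),(35,255,255),(170,220,235,280),.088)
rep("green","scene",(45,80,30),(85,255,255),(140,150,230,230),.084)
```

```text
pulley [0.5976 0.1216 0.014 ]
tape [0.4747 0.1267 0.024 ]
purple [0.376  0.0322 0.08  ]
yellow [0.3855 0.3248 0.088 ]
green [ 0.4931 -0.3031  0.084 ]
```

View pics/sceneF.png

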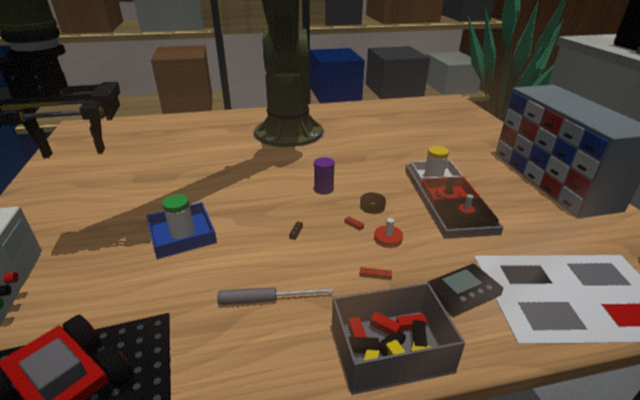

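View pics/topF.png

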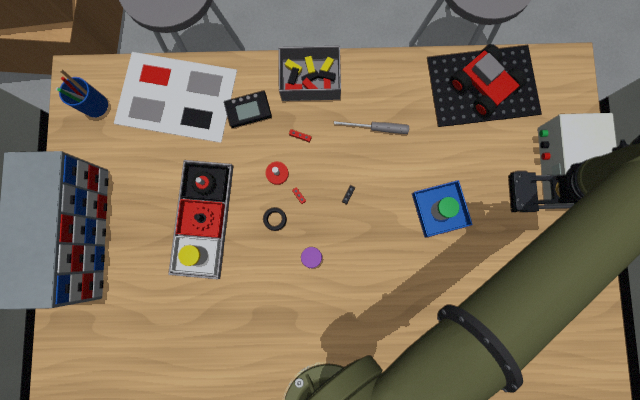

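In the final views the wheel is at top (203,182), the gear at (201,218), yellow at (190,255) in the white bin and green at (448,208) in the blue tray. The look-alikes have not moved and the gripper is clear, so I'm handing in.

```bash
python3 -c "
from bench import ctrl
print(ctrl.close_job())"
```

```text
the job is handed in; nothing more can be done
None
```

The kit is packed and handed in at about 34 s of the 120 s allowed; the hand-in gives no verdict.

- **Placed, in the order asked:** the wheel is in the black bin, the gear in the red bin, the yellow canister in the white bin and the green canister in the blue tray.
- **Which canister was full:** yellow weighed about 3.5 N (about 356 g, against 360 g listed as the lightest full one). Green weighed about 0.9 N (about 90 g, empty). I lifted green first, set it back where it stood, and moved it last.
- **Setting down:** the wheel, gear and green canister went down with 4 to 5 N of contact. I released the full canister as the floor took its weight.
- **Final pictures:** everything stands upright near the middle of its bin or tray. The wheel's hub and axle were within 1.5 px of where an upright wheel should show. I judged the gear by eye only. Both canister lids are within 2 mm of where I released them.
- **Left alone:** the pulley, tape roll and purple canister are within 0.2 mm of where they started.

One early move call was refused because I left out the zero values; nothing moved. No check failed or disagreed.

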